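# Seat the carrier plate and lock it

## Task

Press down on top of the rubber-faced carrier plate in the spectacle-frame jig and drag it back towards the robot until it butts firmly against the front stop; press gently, never with more than about 2.5 kg (25 N). Then swing the catch by its post fully shut behind the plate to lock it in, and let go. Leave everything else where it is.

Things in the scene. Friction and masses are not known exactly. Their poses are not given: they have to be found in the camera images.
- jig: Fixed aluminium jig; its bed lies 22 to 30 mm above the table. Origin on the bed, midway between the rails, at the front stop's inner face; +x along the channel away from the stop (robot end) to the bridge, +y to the left rail, z up. Channel 113 mm wide between rails 12 mm high, 14 mm wide; left rail interrupted from x = 120 to 200 mm for the catch. Bed and rails are smooth.
- bed_mid (a point): Centre of the top of the bed, the steel floor of the channel on which the plate slides, 143 mm from the stop. The bed is spring-mounted: pressed through the plate it gives way about 1 mm per 15 N, up to 4 mm, and springs back.
- bridge (a point): Centre of the top of the jig's grey bridge, which spans the channel from x = 205 to 280 mm of the jig, 141 mm wide, underside 36 mm and top 44 mm above the bed; a wall closes its far end.
- stop: Fixed dark steel bar across the near end of the channel, 14 x 113 mm, 12 mm high: the plate's front edge butts against its inner face, which is x = 0 of the jig. Origin and axes as the jig's.
- plate: Loose carrier plate, steel faced with grippy black rubber (friction about 1), 130 (x) by 110 (y) mm, 8 mm thick, about 0.8 kg, in the channel with 1.5 mm play each side, its top 4 mm below the rails' top. Its far edge starts under the bridge, so it can only be pressed from above. Origin at the centre of its underside, axes as the jig's; fully home this is at x = 65 mm of the jig.
- catch (a joint): Swivel angle (rad) of the catch about point catch_pivot. In the jig's frame its arm points along (sin(2.2 - q), -cos(2.2 - q)): 0 = parked outwards, growing clockwise seen from above; 2.2 = shut at its end stop, arm along -y across the channel, its face 2 mm behind the seated plate. Stiff: takes about 2 N at the post and stays where left. The plate blocks it until seated.
- catch_pivot (a point): Upright pivot of the catch, at x = 139, y = 68 mm of the jig, at bed height. The boss round it is 20 mm across and 11.5 mm high. The flat dark arm is 14 mm wide, 52 mm long to its rounded tip, and lies 1.5 to 9.5 mm above the bed.
- catch_post (a point): Point on the axis of the catch's black round post, 14 mm across and upright, which stands on the arm 38 mm from the pivot, from 9 to 51 mm above the bed; this point is 36 mm above the bed.
- screwdriver: Loose small screwdriver, 150 mm long, lying on the table; a bystander. Origin at the underside.
- pliers: Loose pliers, about 150 mm long, lying on the table; a bystander. Origin at the underside.
- jar: Loose glass jar, 48 mm across, 50 mm high, standing on the table; a bystander. Origin at the underside.
- cup: Loose steel screw cup, 36 mm across, 22 mm high, standing on the jig's deck outside the right (-y) rail; a bystander. Origin at the underside.
- lens: Loose round glass lens, 64 mm across, 5 mm thick, lying on top of the jig's bridge; a bystander. Origin at the underside.
- rims: Loose pair of round wire rims, 113 mm long, 4 mm thick, lying flat on the table; a bystander. Origin at the underside.
- gauge: Loose steel gauge block 90 x 30 x 12 mm, lying on the table; a bystander. Origin at the underside.

How it is judged:
By the outcome, as a careful person would: the job done as asked, in the order asked, and still so for the second after the job is handed in, with the robot touching nothing.
It also fails if it takes over 70 s, if anything falls off the work surface, if the arm or the gripper's body presses on something with over 40 N, if the wrist force passes 120 N, or if a joint passes its speed limit or range.

## Robot

A 6-joint arm with a two-finger parallel gripper is mounted at the origin on the work surface. World frame = base frame: x ahead of the robot, y to its left, z up, the work surface at z = 0. Lengths are in m, angles in rad, forces in N, time in s.
With the tool pointing down it reaches from about 0.25 to 0.725 m from the base axis. Payload 4 kg.
Tool frame: the origin (TCP) lies midway between the tips of the shut fingers; the grasp point (between the pads) lies 19 mm behind it; z points along the fingers, x is the direction in which the jaws open and shut, and the axes are right-handed (so a half turn about z gives the same grasp; the last joint's range is limited). The gripper opens to 85 mm and grips with 20 to 120 N. Pads are 22 mm wide; open, the fingers measure 114 mm over their backs; the gripper's body (76 mm by 85 mm) begins 54 mm behind the grasp point. The pads swing forward as they close: fully open they stand 13 mm farther back than shut.
Start: joints at [-1.23, 0.241, 0.005, 1.335, 0, 1.571], TCP at [0.167, -0.471, 0.195] pointing down, gripper open.
Joint ranges: [-2.72, 2.72], [-1.05, 1.87], [-1.09, 1.28], [-1.99, 2.15], [-1.42, 1.44], [-3.14, 3.14]. Speed limits (rad/s): [2.79, 2.79, 3.14, 3.14, 3.14, 3.14].

## Interface

Orientations are given as a unit quaternion [x, y, z, w].
In Python, from workcell import bot gives the robot as it stands.
- The arm moves only by the tool drive_tool, never from a script. Its argument "rows" is text: rows parted by semicolons, each of 5 numbers parted by spaces: the finger opening in mm, from 0 to 85.4, then the shift along the tool's x, y, z in mm, then the turn about the tool's z in rad. A call has 1 to 12 rows; each row shifts and turns the commanded pose from where the row before left it, along the tool's axes as they then stand; what a row does not reach is not made up. A row lasts 1/10 s, in which the tool goes at most 50 mm and 8.59 degrees, less where a joint would pass 70% of its speed; a pose out of reach is approached as far as the arm can. A call is refused whole if a number of a shift passes 50 or a number of a turn 0.15, either way. A call with a gripper value outside its range is refused whole. The fingers move at their own pace and stop on an object; the grip force is fixed at half the most. Time passes only in rows, so rows that do not move let the fingers close. It gives the time, the measured TCP pose, the force and the opening at its end, in the units of the state.
- bot.get_obs(): the state, without advancing time (a new reading comes with each control period).
- bot.camera(name): name is "scene" or "top" or "wrist"; returns a dict with "image" (384x512x3 uint8, red, green, blue), "vertical_fov" (degrees; the focal length in pixels is half the picture's height over the tangent of half this angle, whatever the lens; pixels are square), "cx", "cy" (the principal point, pixels), "R" (3x3) and "t" (3): a world point X has camera coordinates R X + t; the wrist camera has in their place "tool_from_camera" (4x4, takes a point from camera to tool coordinates, whose origin is the TCP and whose axes are the tool frame's). Camera axes: x right, y down, z forward; pixel columns grow to the right and rows downward; lengths in m; the calibration is good to about 2 mm. A picture is of the moment at which its call begins: read the wrist's pose just before it. There is no depth.
- bot.job_done(): hands the job in, once; it reports no verdict.
The state is a dict: "clock": time; "joint_pos": joint angles; "joint_vel": joint speeds; "tau": joint torques, N m; "eef_pos": TCP position; "tool_rot": TCP orientation; "ft_force": force on the tool from outside, world axes, zero at the start; "ft_torque": the same for the moment, N m; "grip_width": finger opening in m.
Only numpy, scipy, OpenCV 4.12 (cv2) and the standard library are available. Lean on these libraries where they do the work, as an engineer would, in place of code of your own. Each camera call takes 0.05 s, during which the arm holds its last target. There are 200 camera calls.

## Working session

There is one attempt and no reset: what is moved stays moved. The work goes in short steps, Python scripts to look and compute and a tool call to move; the robot and the scene stay as the last step left them, time stands still between calls to the robot, and variables do not carry over. Pictures are saved under pics/ and viewed, about 8 in all and at most 12, crops included, and the job is handed in when it is done.

Besides the shell and the picture viewer there is one more tool, called after "Call:" in YAML: its name, and indented under it one key for each argument. drive_tool: Moves the arm, as the interface text tells. Its arguments: {"type":"object","properties":{"rows":{"type":"string"}},"required":["rows"]}

```bash
mkdir -p pics
cat > h.py <<'E'
import numpy as np, cv2
from workcell import bot
def K(c): return c["image"].shape[0]/2/np.tan(np.radians(c["vertical_fov"])/2)
def ray(c,u,v):
    f=K(c); d=np.array([(u-c["cx"])/f,(v-c["cy"])/f,1.]); R=np.array(c["R"]);t=np.array(c["t"])
    return -R.T@t, R.T@d
def onplane(c,u,v,z):
    o,d=ray(c,u,v); return o+d*(z-o[2])/d[2]
def proj(c,X):
    p=np.array(c["R"])@np.array(X)+np.array(c["t"]); return K(c)*p[0]/p[2]+c["cx"],K(c)*p[1]/p[2]+c["cy"]
E
python3 - <<'E'
from h import *
import pickle
for n in("top","scene"):
    c=bot.camera(n); pickle.dump(c,open(n+".pkl","wb"))
    cv2.imwrite(f"pics/{n}.png",cv2.resize(c["image"][...,::-1],(800,600),interpolation=cv2.INTER_CUBIC))
    print(n,K(c),c["cx"],c["cy"],-np.array(c["R"]).T@np.array(c["t"]))
o=bot.get_obs();print({k:np.round(v,3) for k,v in o.items()})
E
```

```text
top 388.94816582371277 257.8581004368894 192.82038619400547 [0.37587313 0.01049661 1.19637791]
scene 393.6579718772717 253.71311655198636 196.3192392797471 [ 0.85099132 -0.59527676  0.75780531]
{'clock': np.float64(0.1), 'joint_pos': array([-1.23 ,  0.241,  0.004,  1.335, -0.   ,  1.571]), 'joint_vel': array([ 0.001, -0.001,  0.004,  0.   ,  0.001,  0.002]), 'tau': array([ 1.0000e-03, -3.7314e+01,  2.5301e+01,  1.1000e-02, -0.0000e+00,
        0.0000e+00]), 'eef_pos': array([ 0.167, -0.471,  0.195]), 'tool_rot': array([ 0.817, -0.577, -0.001, -0.001]), 'ft_force': array([0.635, 0.311, 0.51 ]), 'ft_torque': array([-0.014, -0.01 , -0.036]), 'grip_width': np.float64(0.085)}
```

View pics/top.png

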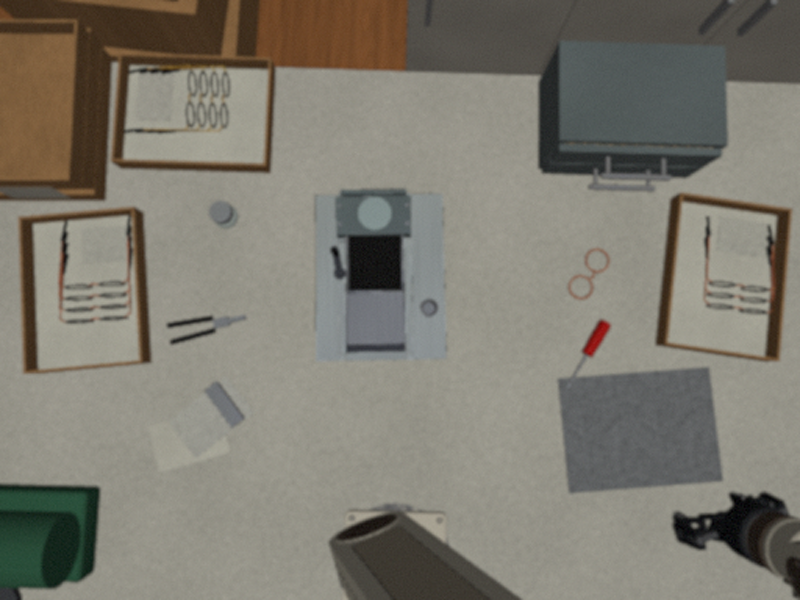

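View pics/scene.png

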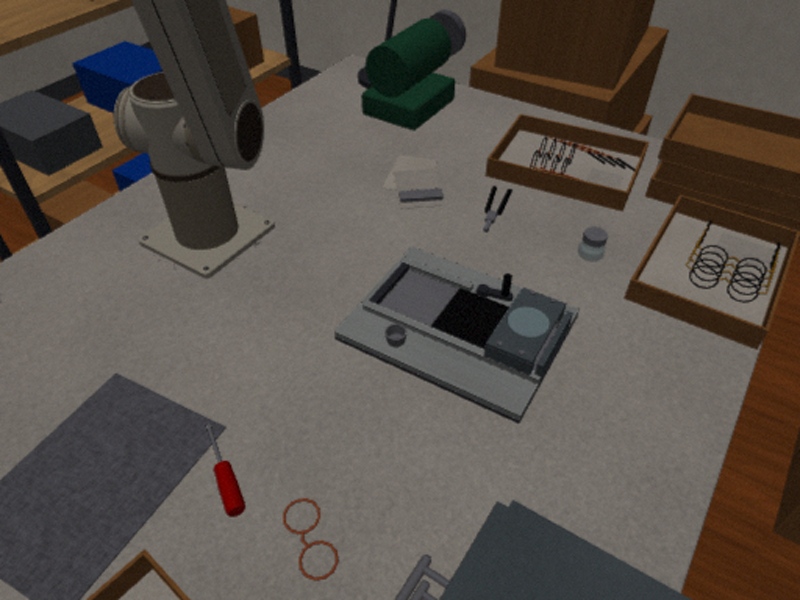

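The top view shows the jig nearly aligned with world x. The stop is at about (376,348), the plate at (348–401, 236–290), the pivot at (340,272) and the post at (335,250). The scene view shows the same features, so I'll take corners in both views to get heights.

Run:
```python
from h import *
import pickle
T=pickle.load(open("top.pkl","rb"));S=pickle.load(open("scene.pkl","rb"))
a=T["image"][115:235,195:290];b=S["image"][155:270,212:372]
A=cv2.resize(a[...,::-1],None,fx=4,fy=4,interpolation=cv2.INTER_CUBIC);B=cv2.resize(b[...,::-1],None,fx=4,fy=4,interpolation=cv2.INTER_CUBIC)
def grid(I,u0,v0):
    for k in range(0,I.shape[1],40): cv2.putText(I,str(u0+k//4),(k,8),0,.3,(0,0,255));cv2.line(I,(k,8),(k,12),(0,0,255))
    for k in range(0,I.shape[0],40): cv2.putText(I,str(v0+k//4),(0,k+4),0,.3,(0,0,255));cv2.line(I,(18,k),(22,k),(0,0,255))
B=np.clip(B*1.4,0,255).astype(np.uint8)
grid(A,195,115);grid(B,212,155)
W=np.zeros((480,380),np.uint8)
cv2.imwrite("pics/a.png",A);cv2.imwrite("pics/b.png",B)
for n,c,(u0,u1,v0,v1) in(("top",T,(195,290,115,235)),("scene",S,(212,372,155,270))):
    g=c["image"].max(2).astype(np.uint8)
    m=np.zeros_like(g);m[v0:v1,u0:u1]=(g[v0:v1,u0:u1]<45)
    cs,_=cv2.findContours(m,cv2.RETR_EXTERNAL,cv2.CHAIN_APPROX_NONE)
    for k in sorted(cs,key=cv2.contourArea)[-4:]:
        print(n,cv2.contourArea(k),cv2.boundingRect(k),cv2.approxPolyDP(k,2.5,True)[:,0].tolist())
```

```text
top 6.0 (213, 159, 3, 5) [[213, 159], [215, 163]]
top 1023.0 (224, 151, 32, 34) [[224, 151], [224, 184], [255, 184], [255, 151]]
scene 63.0 (215, 216, 118, 54) [[215, 216], [332, 269]]
scene 111.0 (343, 204, 22, 42) [[364, 204], [349, 232], [344, 234], [345, 245], [364, 210]]
scene 152.0 (237, 168, 25, 26) [[261, 170], [258, 168], [237, 191], [243, 193]]
scene 1393.5 (276, 175, 66, 65) [[294, 184], [276, 208], [308, 221], [311, 228], [338, 239], [341, 230], [310, 219], [325, 197], [310, 190], [326, 192], [326, 176], [323, 176], [320, 186], [307, 182], [302, 188]]
```

View pics/a.png

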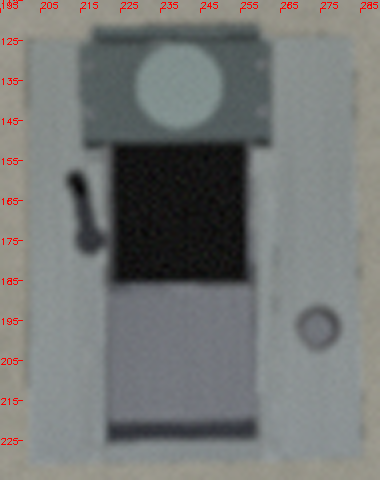

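View pics/b.png

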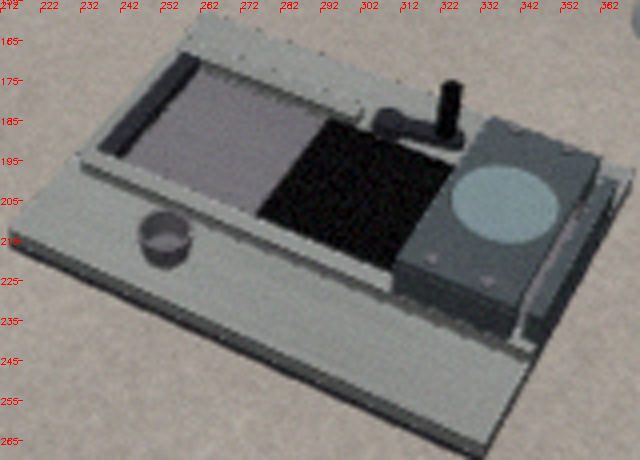

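The crops show these native pixels:

| Feature | Top view | Scene view |
|---|---|---|
| Plate front corners | (222,185), (257,185) | (294,184), (276,208) |
| Stop inner edge | v≈219.5, u 222–259 | (262,170) to (242,193.5) |
| Post top | (213.5,160) | (325,176.5) |
| Boss | (217.3,175) | (307,184) |

Next I'll triangulate them.

Run:
```python
from h import *
import pickle
T=pickle.load(open("top.pkl","rb"));S=pickle.load(open("scene.pkl","rb"))
P=dict(plateL=((222.4,185),(294,184.3)),plateR=((256.8,185),(276,208.3)),stopL=((221.7,219.5),(262,170.5)),stopR=((259,219.5),(242.2,193.5)),
 post=((213.5,159.5),(325,176)),pivot=((217.3,175),(307,183.5)),bridL=((215.5,151),(333.5,184.5)),bridR=((262.5,151),(310.5,219.5)))
for n,(a,b) in P.items():
    o1,d1=ray(T,*a);o2,d2=ray(S,*b)
    M=np.stack([d1,-d2],1);s=np.linalg.lstsq(M,o2-o1,rcond=None)[0]
    p,q=o1+d1*s[0],o2+d2*s[1]; print(n,np.round((p+q)/2*1000,1),"gap",np.round(np.linalg.norm(p-q)*1000,1))
z=.026
def pl(c,uv,h): return np.round(onplane(c,*uv,z+h)*1000,1)
for n,h in dict(plateL=.008,plateR=.008,stopL=.012,stopR=.012,post=.051,pivot=.0115,bridL=.044,bridR=.044).items(): print(n,pl(T,P[n][0],h),pl(S,P[n][1],h))
```

```text
plateL [512.3 103.7  32.6] gap 4.8
plateR [516.5   1.   32.3] gap 1.8
stopL [409.6 102.6  33.3] gap 2.6
stopR [414.8  -6.7  36.3] gap 3.4
post [582.9 129.8  77.1] gap 0.3
pivot [541.9 119.9  37.8] gap 3.8
bridL [610.7 126.2  64.3] gap 0.7
bridR [616.1 -12.   63. ] gap 1.7
plateL [514.1 104.9  34. ] [511.1 100.7  34. ]
plateR [517.    1.5  34. ] [516.6  -1.   34. ]
stopL [410.5 103.   38. ] [411.5  97.2  38. ]
stopR [413.4  -7.7  38. ] [417.2  -7.1  38. ]
post [583.1 129.9  77. ] [582.8 129.9  77. ]
pivot [543.5 121.   37.5] [540.3 118.9  37.5]
bridL [609.9 125.8  70. ] [612.4 120.   70. ]
bridR [613.9 -12.3  70. ] [619.1 -17.4  70. ]
```

Call:
drive_tool:
  rows: "0 -23 -34 0 0;0 -23 -34 0 0;0 -23 -34 0 0;0 -23 -34 0 0;0 -23 -34 0 0;0 -23 -34 0 0;0 -23 -34 0 0;0 -23 -34 0 0;0 -23 -34 0 0;0 -23 -34 0 0;0 -23 -34 0 0;0 -23 -34 0 0"

```text
clock: 1.3
eef_pos: [0.4598, -0.0731, 0.195]
tool_rot: [0.817, -0.577, -0.0, 0.0]
ft_force: [0.8, -1.0, -0.6]
grip_width: 0.0001
```

Call:
drive_tool:
  rows: "0 -23 -34 0 0;0 -23 -34 0 0;0 -23 -34 0 0;0 -23 -34 0 0.05;0 0 0 0 0.05;0 0 0 0 0;0 0 0 0 0"

```text
clock: 2.0
eef_pos: [0.5562, 0.0572, 0.1947]
tool_rot: [0.787, -0.617, -0.001, 0.001]
ft_force: [0.8, -0.9, -0.1]
grip_width: 0.0
```

```bash
cat >> h.py <<'E'
from scipy.spatial.transform import Rotation as Ro
def pose():
    o=bot.get_obs(); return np.array(o["eef_pos"]),Ro.from_quat(o["tool_rot"]).as_matrix(),o
def wrist():
    p,R,o=pose(); c=bot.camera("wrist"); M=np.array(c["tool_from_camera"])
    Rc=R@M[:3,:3]; tc=R@M[:3,3]+p; c["R"]=Rc.T; c["t"]=-Rc.T@tc; return c
def st():
    p,R,o=pose(); a=np.arctan2(R[1,0],R[0,0]); print("t",round(float(o["clock"]),2),"p",np.round(p*1000,1),"a",round(a,3),"tilt",np.round(R[:,2],3),"F",np.round(o["ft_force"],1),"j",np.round(o["joint_pos"],2),"w",round(float(o["grip_width"]),4))
E
python3 - <<'E'
from h import *
import pickle
st();c=wrist();pickle.dump(c,open("w1.pkl","wb"))
I=cv2.resize(c["image"][...,::-1],(800,600),interpolation=cv2.INTER_CUBIC)
cv2.imwrite("pics/w1.png",I); print(K(c),-c["R"].T@c["t"])
E
```

```text
t 2.0 p [556.2  57.2 194.7] a -1.329 tilt [-0.002 -0.    -1.   ] F [ 0.8 -0.9 -0.1] j [ 0.1   0.36  0.17  1.38 -0.    3.  ] w 0.0
345.7663270264004 [0.63157059 0.07552803 0.37245287]
```

View pics/w1.png

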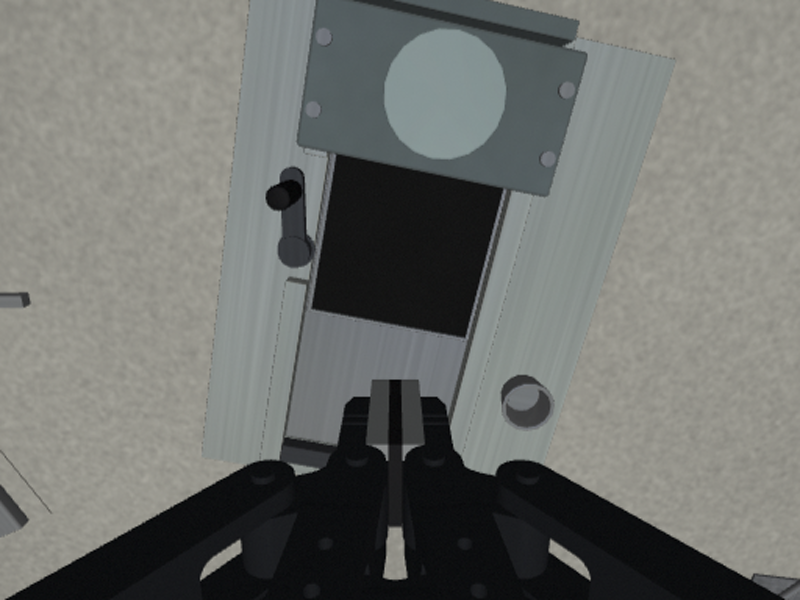

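The wrist view shows plate front corners at (312,309) and (465,337), boss top at (294,250), post top at (277,197), bridge front corners at (297,148) and (548,195), and the stop's inner edge from (287,438). I'll triangulate these against the top view.

Run:
```python
from h import *
import pickle
W=pickle.load(open("w1.pkl","rb"));S=pickle.load(open("scene.pkl","rb"))
n=lambda u,v:((u+.5)/1.5625-.5,(v+.5)/1.5625-.5)
P=dict(plateL=(n(312,309),(294,184.3),.008),plateR=(n(465,337),(276,208.3),.008),stopL=(n(287,437),(262,170.5),.012),
 post=(n(277,198),(325,176),.051),pivot=(n(295,248),(307,183.5),.0115),bridL=(n(298,148),(333.5,184.5),.044),bridR=(n(549,195),(310.5,219.5),.044))
for k,(a,b,h) in P.items():
    o1,d1=ray(W,*a);o2,d2=ray(S,*b)
    s=np.linalg.lstsq(np.stack([d1,-d2],1),o2-o1,rcond=None)[0]
    p,q=o1+d1*s[0],o2+d2*s[1]; print(k,np.round((p+q)/2*1000,1),"gap",np.round(np.linalg.norm(p-q)*1000,1),"wrist@h",np.round(onplane(W,*a,.025+h)*1000,1))
```

```text
plateL [510.3 102.4  32.1] gap 0.2 wrist@h [510.7 102.4  33. ]
plateR [516.4  -1.   34. ] gap 0.3 wrist@h [515.9  -1.3  33. ]
stopL [410.2 101.1  33.1] gap 3.0 wrist@h [414.5 100.7  37. ]
post [583.5 129.3  77.6] gap 0.9 wrist@h [583.6 129.7  76. ]
pivot [544.8 119.6  36.9] gap 9.0 wrist@h [549.2 120.4  36.5]
bridL [611.  125.2  65.1] gap 0.6 wrist@h [611.5 124.7  69. ]
bridR [619.3 -15.5  68. ] gap 1.8 wrist@h [620.2 -15.   69. ]
```

Jig origin is about (411, 44) mm with yaw about 0.055 and bed z about 25 mm. The plate has about 103 mm to travel. I'll descend over it, staying short of contact.

Call:
drive_tool:
  rows: "0 5.6 -5.8 40 0;0 0 0 40 0;0 0 0 40 0;0 0 0 25 0;0 0 0 8 0;0 0 0 4 0;0 0 0 0 0"

```text
clock: 2.75
eef_pos: [0.5646, 0.053, 0.0394]
tool_rot: [0.787, -0.617, 0.001, -0.001]
ft_force: [-0.2, 0.9, 0.2]
grip_width: -0.0004
```

Call:
drive_tool:
  rows: "0 0 0 1.5 0;0 0 0 1 0;0 0 0 0 0"

```text
clock: 3.05
eef_pos: [0.5644, 0.0535, 0.0367]
tool_rot: [0.787, -0.617, 0.001, -0.001]
ft_force: [0.2, -0.8, 0.1]
grip_width: 0.0004
```

Call:
drive_tool:
  rows: "0 0 0 1 0;0 0 0 0 0"

```text
clock: 3.25
eef_pos: [0.5638, 0.0534, 0.0349]
tool_rot: [0.787, -0.617, 0.0, -0.0]
ft_force: [-0.3, 0.8, -0.5]
grip_width: 0.0001
```

Call:
drive_tool:
  rows: "0 0 0 1 0;0 0 0 0 0"

```text
clock: 3.45
eef_pos: [0.5637, 0.0534, 0.0336]
tool_rot: [0.787, -0.617, -0.0, 0.0]
ft_force: [0.2, 0.1, -1.4]
grip_width: -0.0
```

Call:
drive_tool:
  rows: "0 0 0 1 0;0 0 0 0 0"

```text
clock: 3.65
eef_pos: [0.5637, 0.0534, 0.0326]
tool_rot: [0.787, -0.617, -0.0, 0.0]
ft_force: [-0.5, 0.1, -0.9]
grip_width: -0.0001
```

Call:
drive_tool:
  rows: "0 0 0 0.8 0;0 0 0 0 0"

```text
clock: 3.85
eef_pos: [0.5637, 0.0534, 0.0319]
tool_rot: [0.787, -0.617, -0.0, 0.0]
ft_force: [-0.3, 0.9, -0.6]
grip_width: -0.0002
```

Call:
drive_tool:
  rows: "0 0 0 0.6 0;0 0 0 0 0"

```text
clock: 4.05
eef_pos: [0.5637, 0.0534, 0.0313]
tool_rot: [0.787, -0.617, -0.0, 0.0]
ft_force: [-0.8, 1.4, 0.2]
grip_width: 0.0
```

Call:
drive_tool:
  rows: "0 0 0 0.8 0;0 0 0 0 0"

```text
clock: 4.25
eef_pos: [0.5637, 0.0533, 0.0305]
tool_rot: [0.787, -0.617, -0.0, 0.0]
ft_force: [-0.6, -0.3, -0.1]
grip_width: -0.0002
```

Call:
drive_tool:
  rows: "0 0 0 0.6 0;0 0 0 0 0"

```text
clock: 4.45
eef_pos: [0.5637, 0.0534, 0.0299]
tool_rot: [0.787, -0.617, -0.0, 0.0]
ft_force: [-0.5, 0.8, 0.1]
grip_width: -0.0002
```

Call:
drive_tool:
  rows: "0 0 0 0.7 0;0 0 0 0 0"

```text
clock: 4.65
eef_pos: [0.5637, 0.0533, 0.0292]
tool_rot: [0.787, -0.617, -0.0, 0.0]
ft_force: [-1.3, 0.3, 0.5]
grip_width: 0.0001
```

Call:
drive_tool:
  rows: "0 0 0 0.7 0;0 0 0 0 0"

```text
clock: 4.85
eef_pos: [0.5637, 0.0533, 0.0285]
tool_rot: [0.787, -0.617, -0.0, 0.0]
ft_force: [0.4, 1.0, 0.1]
grip_width: -0.0001
```

Call:
drive_tool:
  rows: "0 0 0 0.7 0;0 0 0 0 0"

```text
clock: 5.05
eef_pos: [0.5637, 0.0534, 0.0278]
tool_rot: [0.787, -0.617, -0.0, 0.0]
ft_force: [-0.3, 1.2, 0.6]
grip_width: 0.0001
```

Run:
```python
from h import *
import pickle
st();c=wrist();pickle.dump(c,open("w2.pkl","wb"))
I=cv2.resize(c["image"][...,::-1],(800,600),interpolation=cv2.INTER_CUBIC)
cv2.imwrite("pics/w2.png",np.clip(I*1.8,0,255).astype(np.uint8))
```

```text
t 5.05 p [563.7  53.4  27.8] a -1.33 tilt [-0. -0. -1.] F [-0.3  1.2  0.6] j [ 0.09  0.49 -0.08  1.   -0.    3.  ] w 0.0001
```

View pics/w2.png

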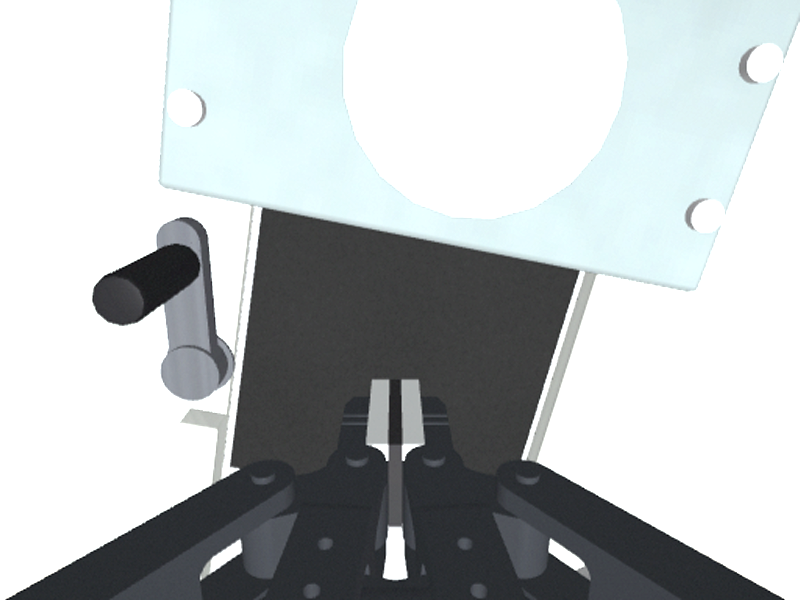

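The view shows the tips over the plate with no visible contact. I'll triangulate jig points between the two wrist views, using boss (190,371), post top (119,300), and bridge corners (161,186) and (695,290).

Run:
```python
from h import *
import pickle
W=pickle.load(open("w1.pkl","rb"));V=pickle.load(open("w2.pkl","rb"))
n=lambda u,v:((u+.5)/1.5625-.5,(v+.5)/1.5625-.5)
P=dict(plateL=((312,309),(231,466)),post=((277,198),(119,300)),boss=((294,247),(190,371)),bridL=((298,148),(161,186)),bridR=((549,195),(695,290)),lens_r=((506,94),(627,70)))
for k,(a,b) in P.items():
    o1,d1=ray(W,*n(*a));o2,d2=ray(V,*n(*b))
    s=np.linalg.lstsq(np.stack([d1,-d2],1),o2-o1,rcond=None)[0]
    p,q=o1+d1*s[0],o2+d2*s[1]; print(k,np.round((p+q)/2*1000,1),"gap",np.round(np.linalg.norm(p-q)*1000,1))
```

```text
plateL [511.  102.4  33.6] gap 0.1
post [583.5 129.8  75.4] gap 0.2
boss [551.1 119.7  43.4] gap 1.2
bridL [612.1 125.2  67.6] gap 1.5
bridR [619.8 -15.2  67.8] gap 0.7
lens_r [663.8  25.3  77.1] gap 0.4
```

Call:
drive_tool:
  rows: "0 0 0 0.6 0;0 0 0 0 0"

```text
clock: 5.3
eef_pos: [0.5638, 0.0534, 0.0272]
tool_rot: [0.787, -0.617, -0.0, 0.0]
ft_force: [0.1, 0.9, -0.0]
grip_width: 0.0001
```

Run:
```python
from h import *
import pickle
V=pickle.load(open("w2.pkl","rb"));M=np.array(V["tool_from_camera"]);f=K(V)
for y in(-.011,0,.011):
  for z in (0,-.003,-.006,-.01):
    p=np.linalg.inv(M)@[0,y,z,1];print(y,z,np.round(np.array([f*p[0]/p[2]+V["cx"],f*p[1]/p[2]+V["cy"]])*1.5625))
st()
```

```text
-0.011 0 [394. 332.]
-0.011 -0.003 [394. 335.]
-0.011 -0.006 [394. 338.]
-0.011 -0.01 [394. 342.]
0 0 [394. 361.]
0 -0.003 [394. 364.]
0 -0.006 [394. 368.]
0 -0.01 [394. 372.]
0.011 0 [394. 389.]
0.011 -0.003 [394. 392.]
0.011 -0.006 [394. 396.]
0.011 -0.01 [394. 402.]
t 5.3 p [563.8  53.4  27.2] a -1.33 tilt [-0. -0. -1.] F [ 0.1  0.9 -0. ] j [ 0.09  0.49 -0.08  0.99  0.    3.  ] w 0.0001
```

Call:
drive_tool:
  rows: "0 0 0 0.6 0;0 0 0 0 0"

```text
clock: 5.5
eef_pos: [0.5637, 0.0533, 0.0266]
tool_rot: [0.787, -0.617, -0.0, 0.0]
ft_force: [-0.0, -0.0, 0.0]
grip_width: -0.0
```

Call:
drive_tool:
  rows: "0 0 0 0.8 0;0 0 0 0 0"

```text
clock: 5.7
eef_pos: [0.5637, 0.0534, 0.0258]
tool_rot: [0.787, -0.617, -0.0, 0.0]
ft_force: [0.1, -0.1, -0.5]
grip_width: -0.0002
```

Call:
drive_tool:
  rows: "0 0 0 0.8 0;0 0 0 0 0"

```text
clock: 5.9
eef_pos: [0.5637, 0.0534, 0.025]
tool_rot: [0.787, -0.617, -0.0, 0.0]
ft_force: [-0.5, 0.4, -0.9]
grip_width: 0.0002
```

Call:
drive_tool:
  rows: "0 0 0 0.8 0;0 0 0 0 0"

```text
clock: 6.1
eef_pos: [0.5637, 0.0533, 0.0242]
tool_rot: [0.787, -0.617, -0.0, 0.0]
ft_force: [0.4, 0.1, -0.8]
grip_width: -0.0003
```

Tip z is 24 mm with no force, about 8 mm lower than expected. I'll check from the scene camera.

Run:
```python
from h import *
c=bot.camera("scene"); st()
p,R,o=pose();u=proj(c,p);print("tcp px",u)
b=c["image"][135:255,230:370]
I=cv2.resize(b[...,::-1],None,fx=5,fy=5,interpolation=cv2.INTER_CUBIC);I=np.clip(I*1.9,0,255).astype(np.uint8)
cv2.drawMarker(I,(int((u[0]-230)*5),int((u[1]-135)*5)),(0,0,255),0,16,1)
cv2.imwrite("pics/s2.png",I)
```

```text
t 6.15 p [563.7  53.3  24.2] a -1.33 tilt [-0.  0. -1.] F [-0.6 -0.3 -0.3] j [ 0.09  0.5  -0.09  0.99  0.    3.  ] w -0.0
tcp px (np.float64(302.5597226282876), np.float64(205.29540107882673))
```

View pics/s2.png

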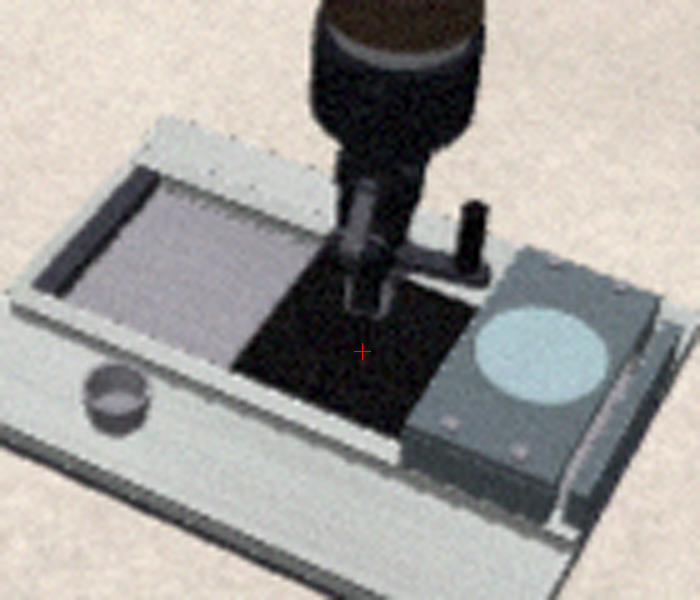

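The tips end at crop (368,316), while the reported TCP projects to (362,351). So the real fingertips sit well above the reported TCP. I'll triangulate how much, using the scene and wrist views.

Run:
```python
from h import *
import pickle
V=pickle.load(open("w2.pkl","rb"));S=pickle.load(open("scene.pkl","rb"))
p,R,o=pose();M=np.array(V["tool_from_camera"]);Rc=R@M[:3,:3];tc=R@M[:3,3]+p
W=dict(V,R=Rc.T,t=-Rc.T@tc)
n=lambda u,v:((u+.5)/1.5625-.5,(v+.5)/1.5625-.5)
for a,b in (((395,380),(368,316)),((395,380),(385,314)),((395,380),(352,306)),((418,380),(352,306)),((372,380),(388,314))):
    o1,d1=ray(W,*n(*a));o2,d2=ray(S,230+b[0]/5-.4,135+b[1]/5-.4)
    s=np.linalg.lstsq(np.stack([d1,-d2],1),o2-o1,rcond=None)[0]
    P,q=o1+d1*s[0],o2+d2*s[1];m=(P+q)/2; print(np.round(m*1e3,1),"gap",round(np.linalg.norm(P-q)*1e3,1),"tool",np.round(R.T@(m-p)*1e3,1))
for z in(-.02,-.03,-.04):print([np.round(proj(S,p+R@[x,y,z]),1).tolist() for x in(-.012,.012) for y in(-.011,.011)])
```

```text
[565.1  54.2  49.1] gap 5.3 tool [ -0.5  -1.5 -24.9]
[571.4  55.   56. ] gap 0.3 tool [  0.2  -7.8 -31.8]
[560.   54.1  49.1] gap 14.7 tool [ -1.7   3.5 -24.9]
[563.7  48.   55.6] gap 16.4 tool [  5.2   1.4 -31.3]
[569.   61.2  50.9] gap 3.3 tool [ -6.4  -7.  -26.7]
[[308.6, 197.7], [300.2, 195.7], [306.2, 204.1], [297.7, 202.0]]
[[308.9, 194.9], [300.5, 192.9], [306.6, 201.3], [298.0, 199.2]]
[[309.3, 192.1], [300.8, 190.1], [306.9, 198.5], [298.3, 196.4]]
```

The fingertips end roughly 25–30 mm behind the reported TCP. I'll keep descending and watch the force.

Call:
drive_tool:
  rows: "0 0 0 2 0;0 0 0 2 0;0 0 0 2 0;0 0 0 0 0"

```text
clock: 6.55
eef_pos: [0.5634, 0.0533, 0.0178]
tool_rot: [0.787, -0.617, -0.0, 0.0]
ft_force: [-0.5, -0.4, 0.4]
grip_width: -0.0
```

Call:
drive_tool:
  rows: "0 0 0 1.5 0;0 0 0 1.5 0;0 0 0 0 0"

```text
clock: 6.85
eef_pos: [0.5636, 0.0534, 0.015]
tool_rot: [0.787, -0.617, -0.0, 0.0]
ft_force: [0.3, -0.3, -0.1]
grip_width: 0.0001
```

Call:
drive_tool:
  rows: "0 0 0 1 0;0 0 0 1 0;0 0 0 0 0"

```text
clock: 7.15
eef_pos: [0.5637, 0.0533, 0.0131]
tool_rot: [0.787, -0.617, -0.0, 0.0]
ft_force: [0.5, 0.5, -0.4]
grip_width: -0.0003
```

Call:
drive_tool:
  rows: "0 0 0 1 0;0 0 0 0 0"

```text
clock: 7.35
eef_pos: [0.5637, 0.0534, 0.0122]
tool_rot: [0.787, -0.617, -0.0, 0.0]
ft_force: [0.0, 0.4, -0.5]
grip_width: 0.0001
```

Call:
drive_tool:
  rows: "0 0 0 1 0;0 0 0 0 0"

```text
clock: 7.55
eef_pos: [0.5637, 0.0534, 0.0112]
tool_rot: [0.787, -0.617, -0.0, 0.0]
ft_force: [0.3, -0.1, -0.1]
grip_width: 0.0
```

Call:
drive_tool:
  rows: "0 0 0 1 0;0 0 0 0 0"

```text
clock: 7.75
eef_pos: [0.5637, 0.0533, 0.0102]
tool_rot: [0.787, -0.617, -0.0, 0.0]
ft_force: [-0.9, -0.6, 0.5]
grip_width: 0.0002
```

Call:
drive_tool:
  rows: "0 0 0 1 0;0 0 0 0 0"

```text
clock: 7.95
eef_pos: [0.5637, 0.0533, 0.0092]
tool_rot: [0.787, -0.617, -0.0, 0.0]
ft_force: [-0.2, -0.6, 0.0]
grip_width: -0.0
```

Call:
drive_tool:
  rows: "0 0 0 1 0;0 0 0 0 0"

```text
clock: 8.15
eef_pos: [0.5637, 0.0533, 0.0082]
tool_rot: [0.787, -0.617, -0.0, 0.0]
ft_force: [0.0, 0.3, -0.0]
grip_width: -0.0001
```

Call:
drive_tool:
  rows: "0 0 0 1 0;0 0 0 0 0"

```text
clock: 8.35
eef_pos: [0.5637, 0.0534, 0.0072]
tool_rot: [0.787, -0.617, -0.0, 0.0]
ft_force: [-1.0, 0.8, -0.1]
grip_width: -0.0004
```

Call:
drive_tool:
  rows: "0 0 0 1 0;0 0 0 0 0"

```text
clock: 8.55
eef_pos: [0.5637, 0.0534, 0.0062]
tool_rot: [0.787, -0.617, -0.0, 0.0]
ft_force: [0.6, -0.6, 0.4]
grip_width: 0.0001
```

Call:
drive_tool:
  rows: "0 0 0 1 0;0 0 0 0 0"

```text
clock: 8.75
eef_pos: [0.5637, 0.0533, 0.0052]
tool_rot: [0.787, -0.617, -0.0, 0.0]
ft_force: [0.2, -0.6, 0.9]
grip_width: 0.0
```

Run:
```python
from h import *
I=[]
c=bot.camera("scene");b=c["image"][160:230,260:350]
I=cv2.resize(b[...,::-1],(450,350),interpolation=cv2.INTER_CUBIC);I=np.clip(I*2.5,0,255).astype(np.uint8)
w=wrist();J=np.clip(w["image"][150:330,150:350,::-1]*3.0,0,255).astype(np.uint8);J=cv2.resize(J,(389,350))
cv2.imwrite("pics/s3.png",cv2.hconcat([I,J]))
p,R,o=pose();print(p,proj(c,p),[np.round(proj(c,p+[0,0,h]),1) for h in(.01,.02,.03)])
```

```text
[0.56376035 0.05334528 0.0052671 ] (np.float64(301.9951010833188), np.float64(210.31937493353797)) [array([302.3, 207.7]), array([302.6, 205. ]), array([302.9, 202.3])]
```

View pics/s3.png

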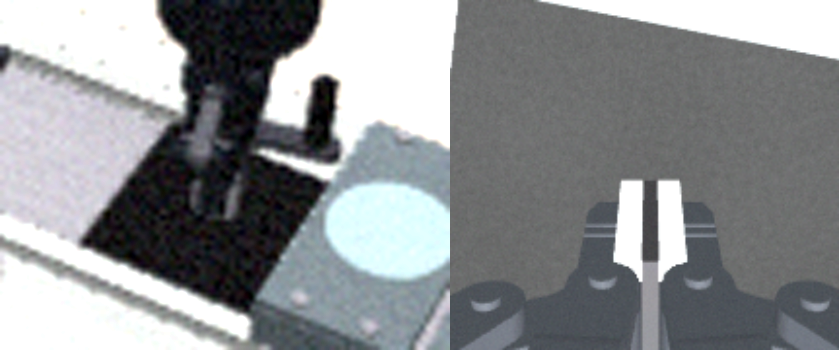

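The tips are at native px (303,203), which puts them at z≈32 mm, right at the plate. I'll continue in small steps.

Call:
drive_tool:
  rows: "0 0 0 0.8 0;0 0 0 0 0"

```text
clock: 9.05
eef_pos: [0.5637, 0.0533, 0.0044]
tool_rot: [0.787, -0.617, -0.0, 0.0]
ft_force: [0.8, 0.3, -0.6]
grip_width: -0.0001
```

Call:
drive_tool:
  rows: "0 0 0 0.8 0;0 0 0 0 0"

```text
clock: 9.25
eef_pos: [0.5637, 0.0533, 0.0036]
tool_rot: [0.787, -0.617, -0.0, 0.0]
ft_force: [-0.5, 0.5, -0.5]
grip_width: 0.0002
```

Call:
drive_tool:
  rows: "0 0 0 0.8 0;0 0 0 0 0"

```text
clock: 9.45
eef_pos: [0.5637, 0.0534, 0.0028]
tool_rot: [0.787, -0.617, -0.0, 0.0]
ft_force: [0.7, -0.3, 0.5]
grip_width: -0.0004
```

Call:
drive_tool:
  rows: "0 0 0 0.8 0;0 0 0 0 0"

```text
clock: 9.65
eef_pos: [0.5637, 0.0533, 0.002]
tool_rot: [0.787, -0.617, -0.0, 0.0]
ft_force: [-0.8, 0.0, -0.4]
grip_width: -0.0001
```

Call:
drive_tool:
  rows: "0 0 0 0.8 0;0 0 0 0 0"

```text
clock: 9.85
eef_pos: [0.5637, 0.0533, 0.0012]
tool_rot: [0.787, -0.617, -0.0, 0.0]
ft_force: [0.4, -0.3, 0.1]
grip_width: -0.0001
```

Call:
drive_tool:
  rows: "0 0 0 0.8 0;0 0 0 0 0"

```text
clock: 10.05
eef_pos: [0.5637, 0.0533, 0.0004]
tool_rot: [0.787, -0.617, -0.0, 0.0]
ft_force: [0.0, 0.2, -0.1]
grip_width: 0.0004
```

Call:
drive_tool:
  rows: "0 0 0 0.8 0;0 0 0 0 0"

```text
clock: 10.25
eef_pos: [0.5637, 0.0534, -0.0004]
tool_rot: [0.787, -0.617, -0.0, 0.0]
ft_force: [-0.6, 0.4, 0.2]
grip_width: -0.0001
```

```bash
python3 -c "
from h import *
print(np.round(bot.get_obs()['tau'],2));st()"
```

```text
[ 0.000e+00 -4.625e+01  2.112e+01 -3.000e-02  0.000e+00 -0.000e+00]
t 10.25 p [ 5.637e+02  5.340e+01 -4.000e-01] a -1.33 tilt [-0.  0. -1.] F [-0.6  0.4  0.2] j [ 0.09  0.53 -0.11  0.93  0.    3.  ] w -0.0001
```

Call:
drive_tool:
  rows: "0 0 0 0.8 0;0 0 0 0 0"

```text
clock: 10.45
eef_pos: [0.5638, 0.0534, -0.0005]
tool_rot: [0.787, -0.617, 0.0, -0.0]
ft_force: [-1.9, 0.8, 3.8]
grip_width: 0.0001
```

```bash
python3 -c "
from h import *
print(np.round(bot.get_obs()['tau'],2));st()
a=cv2.imread('pics/s3.png');c=bot.camera('scene');b=c['image'][160:230,260:350]
I=cv2.resize(b[...,::-1],(450,350),interpolation=cv2.INTER_CUBIC);I=np.clip(I*2.5,0,255).astype(np.uint8)
g0=a[:350,:450].max(2).astype(int);g1=I.max(2)
for n,g in(('old',g0),('new',g1)): print(n,[int(g[y,195:240].mean()) for y in range(190,250,4)])
"
```

```text
[  0.   -43.9   20.71  -0.73   0.     0.  ]
t 10.45 p [ 5.638e+02  5.340e+01 -5.000e-01] a -1.33 tilt [ 0.  0. -1.] F [-1.9  0.8  3.8] j [ 0.09  0.53 -0.11  0.93 -0.    3.  ] w 0.0001
old [54, 53, 54, 53, 52, 53, 55, 45, 24, 26, 26, 22, 24, 28, 23]
new [36, 44, 49, 54, 57, 50, 51, 60, 58, 38, 25, 24, 28, 27, 28]
```

Contact. The tips are about 32 mm behind the reported TCP. I'll add a little pressure.

Call:
drive_tool:
  rows: "0 0 0 1 0;0 0 0 0 0;0 0 0 0 0"

```text
clock: 10.8
eef_pos: [0.5638, 0.0534, -0.0009]
tool_rot: [0.787, -0.617, 0.0, -0.0]
ft_force: [-3.8, -1.3, 9.1]
grip_width: -0.0002
```

Call:
drive_tool:
  rows: "0 0 0 0.8 0;0 0 0 0 0;0 0 0 0 0"

```text
clock: 11.1
eef_pos: [0.5639, 0.0534, -0.0011]
tool_rot: [0.787, -0.617, 0.0, -0.0]
ft_force: [-4.4, -0.9, 12.1]
grip_width: 0.0002
```

Call:
drive_tool:
  rows: "0 0 0 0.5 0;0 -0.4 2 0 0;0 -0.6 3 0 0;0 -0.6 3 0 0;0 -0.6 3 0 0;0 -0.6 3 0 0;0 0 0 0 0"

```text
clock: 11.8
eef_pos: [0.5536, 0.0531, -0.0008]
tool_rot: [0.787, -0.617, 0.003, -0.003]
ft_force: [1.7, -1.0, 8.9]
grip_width: -0.0001
```

Run:
```python
from h import *
st();c=wrist();cv2.imwrite("pics/w3.png",cv2.resize(np.clip(c["image"][...,::-1]*1.3,0,255).astype(np.uint8),(640,480),interpolation=cv2.INTER_CUBIC))
# plate front edge in scene: bed->plate transition along centre line
s=bot.camera("scene")
import math
yaw=.055;O=np.array([411,44,0])/1e3;ex=np.array([math.cos(yaw),math.sin(yaw),0]);ey=np.array([-math.sin(yaw),math.cos(yaw),0])
for y in(-.035,):
  v=[]
  for x in range(10,130,3):
    u=proj(s,O+ex*x/1e3+ey*y+[0,0,.03]); v.append((x,int(s["image"][round(u[1]),round(u[0])].max())))
  print(v)
```

```text
t 11.8 p [553.6  53.1  -0.8] a -1.33 tilt [ 0.009  0.001 -1.   ] F [ 1.7 -1.   8.9] j [ 0.1   0.5  -0.15  0.9  -0.    3.  ] w -0.0001
[(10, 85), (13, 90), (16, 89), (19, 89), (22, 87), (25, 90), (28, 86), (31, 93), (34, 87), (37, 90), (40, 86), (43, 89), (46, 85), (49, 92), (52, 88), (55, 90), (58, 90), (61, 88), (64, 93), (67, 87), (70, 90), (73, 91), (76, 92), (79, 89), (82, 89), (85, 90), (88, 70), (91, 13), (94, 15), (97, 11), (100, 8), (103, 10), (106, 6), (109, 9), (112, 7), (115, 10), (118, 17), (121, 3), (124, 12), (127, 12)]
```

The plate follows: its front edge went from about 103 to 89 mm. I'll continue the drag.

Call:
drive_tool:
  rows: "0 -0.7 4 0.2 0;0 -0.7 4 0.2 0;0 -0.7 4 0 0;0 -0.7 4 0 0;0 -0.7 4 0 0;0 -0.7 4 0 0;0 -0.7 4 0 0;0 0 0 0 0"

```text
clock: 12.7
eef_pos: [0.5257, 0.0512, -0.0009]
tool_rot: [0.787, -0.617, 0.003, -0.003]
ft_force: [1.9, -0.1, 10.2]
grip_width: 0.0
```

Call:
drive_tool:
  rows: "0 -0.7 4 0 0;0 -0.7 4 0 0;0 -0.7 4 0 0;0 -0.7 4 0 0;0 -0.7 4 0 0;0 0 0 0 0"

```text
clock: 13.3
eef_pos: [0.5056, 0.0499, -0.0009]
tool_rot: [0.787, -0.617, 0.004, -0.003]
ft_force: [2.2, 1.2, 10.2]
grip_width: -0.0004
```

```bash
cat >> h.py <<'E'
def edge():
  s=bot.camera("scene");yaw=.055;O=np.array([.411,.044,0]);ex=np.array([np.cos(yaw),np.sin(yaw),0]);ey=np.array([-np.sin(yaw),np.cos(yaw),0])
  r=[]
  for y in(-.04,-.02,0.03):
    v=[]
    for x in range(4,130):
      u=proj(s,O+ex*x/1e3+ey*y+[0,0,.032]); v.append(cv2.getRectSubPix(s["image"].max(2),(1,1),u)[0,0])
    v=np.array(v,float); r.append(int(4+np.argmax(v<50)))
  print("edge x (jig) at y=-40,-20,30:",r)
E
python3 -c "
from h import *
st();edge()"
```

```text
t 13.3 p [505.6  49.9  -0.9] a -1.33 tilt [ 0.01   0.001 -1.   ] F [ 2.2  1.2 10.2] j [ 0.1   0.42 -0.29  0.85 -0.    3.  ] w -0.0004
edge x (jig) at y=-40,-20,30: [42, 42, 43]
```

Call:
drive_tool:
  rows: "0 -0.7 4 0 0;0 -0.7 4 0 0;0 -0.7 4 0 0;0 -0.7 4 0 0;0 -0.7 4 0 0;0 -0.7 4 0 0;0 -0.7 4 0 0;0 -0.7 4 0 0;0 0 0 0 0"

```text
clock: 14.25
eef_pos: [0.4735, 0.0483, -0.001]
tool_rot: [0.787, -0.617, 0.003, -0.004]
ft_force: [3.1, 1.8, 9.9]
grip_width: 0.0002
```

```bash
python3 -c "
from h import *
st();edge()"
```

```text
t 14.25 p [473.5  48.3  -1. ] a -1.33 tilt [ 0.01   0.002 -1.   ] F [3.1 1.8 9.9] j [ 0.1   0.37 -0.38  0.81  0.    3.  ] w 0.0002
edge x (jig) at y=-40,-20,30: [10, 10, 8]
```

Increase the pressure slightly for a firm butt, and approach slowly.

Call:
drive_tool:
  rows: "0 0 0 0.6 0;0 -0.4 2 0.3 0;0 -0.4 2 0 0;0 -0.3 1.5 0 0;0 0 0 0 0"

```text
clock: 14.8
eef_pos: [0.4699, 0.0481, -0.0011]
tool_rot: [0.787, -0.617, 0.005, -0.005]
ft_force: [4.0, 1.5, 13.1]
grip_width: -0.0002
```

Call:
drive_tool:
  rows: "0 -0.3 1.5 0 0;0 -0.3 1.5 0 0;0 0 0 0 0"

```text
clock: 15.1
eef_pos: [0.467, 0.048, -0.0011]
tool_rot: [0.787, -0.617, 0.005, -0.005]
ft_force: [4.8, 1.0, 12.4]
grip_width: 0.0001
```

Call:
drive_tool:
  rows: "0 -0.3 1.5 0 0;0 -0.3 1.5 0 0;0 0 0 0 0"

```text
clock: 15.4
eef_pos: [0.4645, 0.0479, -0.001]
tool_rot: [0.787, -0.617, 0.005, -0.005]
ft_force: [5.7, 0.5, 11.6]
grip_width: -0.0002
```

Call:
drive_tool:
  rows: "0 -0.3 1.5 0.4 0;0 -0.3 1.5 0.2 0;0 0 0 0 0"

```text
clock: 15.7
eef_pos: [0.4639, 0.0478, -0.001]
tool_rot: [0.787, -0.617, 0.007, -0.007]
ft_force: [8.4, 0.9, 10.9]
grip_width: 0.0002
```

```bash
python3 -c "
from h import *
st();edge()"
```

```text
t 15.7 p [463.9  47.8  -1. ] a -1.33 tilt [ 0.019  0.002 -1.   ] F [ 8.4  0.9 10.9] j [ 0.1   0.35 -0.41  0.79  0.    3.  ] w 0.0002
edge x (jig) at y=-40,-20,30: [4, 4, 4]
```

Contact with the stop. One firmer pull with slightly more pressure should settle it.

Call:
drive_tool:
  rows: "0 0 0 0.8 0;0 0 0 0.6 0;0 -0.3 1.5 0 0;0 -0.3 1.5 0 0;0 0 0 0 0"

```text
clock: 16.25
eef_pos: [0.4634, 0.0477, -0.0012]
tool_rot: [0.787, -0.617, 0.009, -0.008]
ft_force: [11.3, 1.0, 13.6]
grip_width: -0.0002
```

Call:
drive_tool:
  rows: "0 -0.2 1 0.3 0;0 0 0 0 0;0 0 0 0 0"

```text
clock: 16.55
eef_pos: [0.4634, 0.0477, -0.0012]
tool_rot: [0.787, -0.617, 0.009, -0.009]
ft_force: [11.9, 0.8, 14.2]
grip_width: 0.0001
```

The pull holds at 12 N sideways and 14 N down with no further motion, so the plate is seated. I'll lift straight off and check.

Call:
drive_tool:
  rows: "0 0 0 -2 0;0 0 0 -3 0;0 0 0 -20 0;0 0 0 -40 0;0 0 0 -40 0;0 0 0 0 0;0 0 0 0 0"

```text
clock: 17.25
eef_pos: [0.4498, 0.0464, 0.0983]
tool_rot: [0.787, -0.617, 0.0, -0.0]
ft_force: [-0.2, -0.9, -0.4]
grip_width: 0.0004
```

Run:
```python
from h import *
import pickle
st();edge();c=wrist();pickle.dump(c,open("w4.pkl","wb"))
cv2.imwrite("pics/w4.png",cv2.resize(np.clip(c["image"][...,::-1]*1.3,0,255).astype(np.uint8),(800,600),interpolation=cv2.INTER_CUBIC))
```

```text
t 17.25 p [449.8  46.4  98.3] a -1.33 tilt [ 0.001  0.    -1.   ] F [-0.2 -0.9 -0.4] j [ 0.1   0.22 -0.29  1.06 -0.    3.  ] w 0.0004
edge x (jig) at y=-40,-20,30: [4, 4, 4]
```

View pics/w4.png

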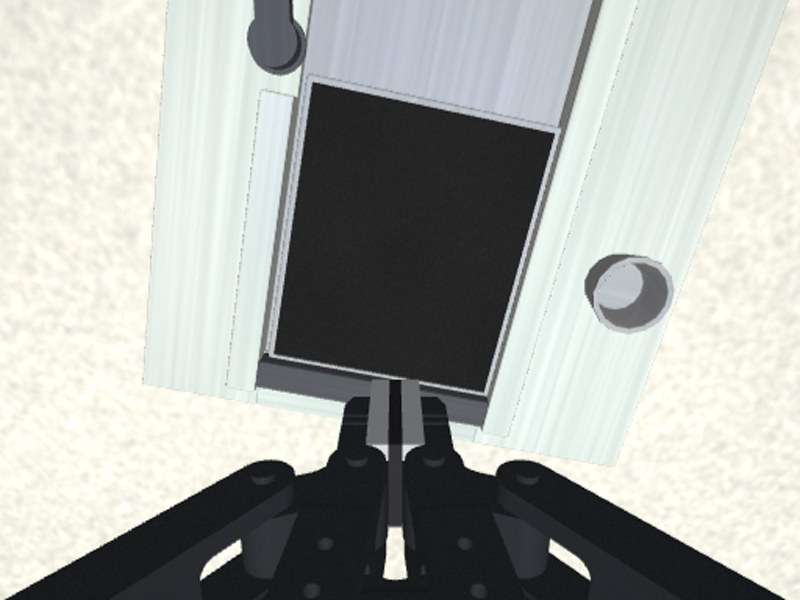

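The wrist view shows the plate's near edge flush along the dark stop bar and the catch boss at (275,42). The cup is undisturbed. Now I'll go to the outer (+y) side of the post.

Run:
```python
from h import *
import pickle
W=pickle.load(open("w4.pkl","rb"));yaw=.055
n=lambda u,v:((u+.5)/1.5625-.5,(v+.5)/1.5625-.5)
for k,(u,v,z) in dict(rearL=(309,76,32),rearR=(562,127,32),frontL=(269,356,32),frontR=(487,394,32),boss=(276,42,36)).items():
    p=onplane(W,*n(u,v),z/1e3)[:2]*1e3-[411,44];print(k,np.round([p@[np.cos(yaw),np.sin(yaw)],p@[-np.sin(yaw),np.cos(yaw)]],1))
```

```text
rearL [129.6  53.8]
rearR [129.5 -55.2]
frontL [ 1.  55.6]
frontR [  0.7 -53.4]
boss [139.4  67.9]
```

Call:
drive_tool:
  rows: "0 -18 -37.4 0 0;0 -18 -37.4 0 0;0 -18 -37.4 0 0;0 -18 -37.4 0 0;0 0 0 0 0;0 0 0 0 0"

```text
clock: 17.95
eef_pos: [0.5773, 0.1476, 0.0949]
tool_rot: [0.79, -0.614, -0.003, 0.001]
ft_force: [-0.1, -0.3, 0.2]
grip_width: -0.0
```

Call:
drive_tool:
  rows: "0 0 0 25 0;0 0 0 25 0;0 0 0 20 0;0 0 0 10 0;0 0 0 3 0;0 0 0 0 0"

```text
clock: 18.55
eef_pos: [0.5777, 0.1477, 0.0148]
tool_rot: [0.789, -0.614, -0.002, -0.001]
ft_force: [-0.7, 1.8, 1.1]
grip_width: 0.0
```

The plate is home: rear edge at x=129.6, boss as expected. I'll check joint 6 before going on.

```bash
python3 -c "
from h import *
st();print(bot.get_obs()['joint_pos'])"
```

```text
t 18.55 p [577.7 147.7  14.8] a -1.322 tilt [-0.003  0.004 -1.   ] F [-0.7  1.8  1.1] j [ 0.25  0.56 -0.    1.01  0.    3.14] w 0.0
[ 0.24793771  0.56042938 -0.00470489  1.00732376  0.00403165  3.14110772]
```

Joint 6 is at its limit, so I'll turn back a little.

Call:
drive_tool:
  rows: "0 0 0 0 -0.1;0 0 0 0 -0.1;0 0 0 0 0"

```text
clock: 18.85
eef_pos: [0.579, 0.1481, 0.0161]
tool_rot: [0.847, -0.532, -0.001, -0.002]
ft_force: [-1.1, 1.1, 0.4]
grip_width: -0.0002
```

```bash
python3 -c "
from h import *
st()"
```

```text
t 18.85 p [579.  148.1  16.1] a -1.122 tilt [-0.     0.004 -1.   ] F [-1.1  1.1  0.4] j [ 0.25  0.56 -0.    1.01  0.    2.94] w -0.0002
```

I'll back off 8 mm, then half-turn so the jaw face can follow the arc with joint 6 mid-range.

Call:
drive_tool:
  rows: "0 -7.2 -3.5 0 0;0 0 0 0 -0.145;0 0 0 0 -0.145;0 0 0 0 -0.145;0 0 0 0 -0.145;0 0 0 0 -0.145;0 0 0 0 -0.145;0 0 0 0 -0.145;0 0 0 0 -0.145;0 0 0 0 -0.145;0 0 0 0 -0.145"

```text
clock: 19.95
eef_pos: [0.5798, 0.1561, 0.0158]
tool_rot: [0.986, 0.165, 0.001, -0.001]
ft_force: [-0.2, -0.7, 0.8]
grip_width: 0.0005
```

Call:
drive_tool:
  rows: "0 0 0 0 -0.145;0 0 0 0 -0.145;0 0 0 0 -0.145;0 0 0 0 -0.145;0 0 0 0 -0.145;0 0 0 0 -0.145;0 0 0 0 -0.145;0 0 0 0 -0.145;0 0 0 0 -0.145;0 0 0 0 -0.145;0 0 0 0 0"

```text
clock: 21.05
eef_pos: [0.5797, 0.1561, 0.0157]
tool_rot: [0.631, 0.776, 0.002, -0.001]
ft_force: [0.3, 0.9, 0.2]
grip_width: 0.0001
```

```bash
python3 -c "
from h import *
st();c=wrist();cv2.imwrite('pics/w5.png',cv2.resize(np.clip(c['image'][...,::-1]*1.4,0,255).astype(np.uint8),(640,480),interpolation=cv2.INTER_CUBIC))"
```

```text
t 21.05 p [579.7 156.1  15.7] a 1.776 tilt [ 0.001  0.003 -1.   ] F [0.3 0.9 0.2] j [0.26 0.56 0.   1.01 0.   0.06] w 0.0001
```

View pics/w5.png

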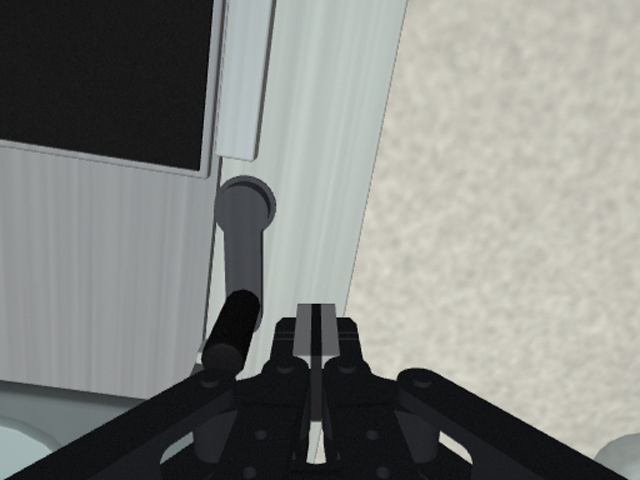

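The wrist view shows the post top at (222,355), on the jaw's −x side, with the plate seated. I'll raise the tip slightly to keep the knuckles clear, then approach to contact.

Call:
drive_tool:
  rows: "0 0 0 -5 0;0 -4 0 0 0;0 -3 0 0 0;0 0 0 0 0"

```text
clock: 21.5
eef_pos: [0.5804, 0.1485, 0.0201]
tool_rot: [0.631, 0.776, 0.001, -0.001]
ft_force: [-0.7, 0.2, -1.1]
grip_width: -0.0003
```

Call:
drive_tool:
  rows: "0 -2 0 0 0;0 -2 0 0 0;0 0 0 0 0"

```text
clock: 21.8
eef_pos: [0.5813, 0.1454, 0.02]
tool_rot: [0.63, 0.776, 0.001, -0.002]
ft_force: [-0.1, 2.3, 0.1]
grip_width: -0.0002
```

Call:
drive_tool:
  rows: "0 -2 0 0 0;0 -2 0 0 0;0 0 0 0 0"

```text
clock: 22.1
eef_pos: [0.5821, 0.1411, 0.02]
tool_rot: [0.63, 0.776, 0.001, -0.001]
ft_force: [0.3, 2.1, 0.1]
grip_width: 0.0001
```

Call:
drive_tool:
  rows: "0 -3.8 1.8 0 0.1;0 -3.8 1.8 0 0.1;0 -3.8 1.8 0 0.1;0 -3.8 1.8 0 0.1;0 -3.8 1.8 0 0.1;0 0 0 0 0"

```text
clock: 22.7
eef_pos: [0.5907, 0.1219, 0.0197]
tool_rot: [0.803, 0.596, 0.0, -0.002]
ft_force: [-0.5, 1.7, -0.0]
grip_width: -0.0
```

```bash
cat >> h.py <<'E'
def arm():
    p,R,o=pose(); st(); d=R.T@(p-np.array([.546,.1194,p[2]]))*1e3
    print("pusher rel pivot in tool x,y (want ~18,38):",np.round(d[:2],1),"phi_tool",round(np.arctan2(R[1,0],R[0,0])-np.pi/2,3))
E
python3 -c "
from h import *
arm()"
```

```text
t 22.7 p [590.7 121.9  19.7] a 1.277 tilt [-0.002  0.003 -1.   ] F [-0.5  1.7 -0. ] j [0.2  0.57 0.02 1.03 0.   0.5 ] w -0.0
pusher rel pivot in tool x,y (want ~18,38): [15.4 42.1] phi_tool -0.293
```

Call:
drive_tool:
  rows: "0 -3.8 1.1 0 0.1;0 -3.8 1.1 0 0.1;0 -3.8 1.1 0 0.1;0 -3.8 1.3 0 0.1;0 -3.8 1.3 0 0.1;0 -3.8 1.3 0 0.1;0 0 0 0 0"

```text
clock: 23.4
eef_pos: [0.5858, 0.0989, 0.02]
tool_rot: [0.943, 0.333, 0.0, -0.001]
ft_force: [0.8, 0.8, 0.2]
grip_width: 0.0001
```

```bash
python3 -c "
from h import *
arm()"
```

```text
t 23.4 p [585.8  98.9  20. ] a 0.679 tilt [-0.     0.003 -1.   ] F [0.8 0.8 0.2] j [ 0.17  0.55 -0.01  1.01  0.    1.06] w 0.0001
pusher rel pivot in tool x,y (want ~18,38): [18.1 41. ] phi_tool -0.892
```

Call:
drive_tool:
  rows: "0 -4.1 1.3 0 0.1;0 -4.1 1.3 0 0.1;0 -4.1 1.3 0 0.1;0 -4.1 1.3 0 0.1;0 -4.1 1.3 0 0.1;0 0 0 0 0"

```text
clock: 24.0
eef_pos: [0.5708, 0.0838, 0.0202]
tool_rot: [0.996, 0.09, 0.0, -0.001]
ft_force: [1.5, -1.1, -0.7]
grip_width: 0.0004
```

```bash
python3 -c "
from h import *
arm()"
```

```text
t 24.0 p [570.8  83.8  20.2] a 0.18 tilt [ 0.     0.002 -1.   ] F [ 1.5 -1.1 -0.7] j [ 0.14  0.52 -0.06  0.99  0.    1.53] w 0.0004
pusher rel pivot in tool x,y (want ~18,38): [18.  39.5] phi_tool -1.39
```

Nearly shut. I'll turn the last bit, then push straight until it meets the end stop.

Call:
drive_tool:
  rows: "0 -4 1.3 0 0.1;0 -1 0.3 0 0.03;0 0 0 0 0"

```text
clock: 24.3
eef_pos: [0.5686, 0.082, 0.0205]
tool_rot: [1.0, 0.026, 0.002, -0.001]
ft_force: [6.3, -0.0, -2.6]
grip_width: 0.0003
```

Call:
drive_tool:
  rows: "0 -1 0 0 0;0 -1 0 0 0;0 0 0 0 0"

```text
clock: 24.6
eef_pos: [0.5686, 0.0821, 0.0208]
tool_rot: [1.0, 0.026, 0.004, -0.002]
ft_force: [10.7, -0.5, -4.1]
grip_width: -0.0
```

Call:
drive_tool:
  rows: "0 -1 0 0 0;0 -1 0 0 0;0 0 0 0 0"

```text
clock: 24.9
eef_pos: [0.5686, 0.0822, 0.0213]
tool_rot: [1.0, 0.026, 0.006, -0.002]
ft_force: [12.8, 0.2, -6.2]
grip_width: 0.0
```

It holds solid at 12.8 N with no motion. I'll back off, lift clear and verify.

Call:
drive_tool:
  rows: "0 5 0 0 0;0 7 0 0 0;0 0 0 -20 0;0 0 0 -45 0;0 0 0 -45 0;0 0 0 -30 0;0 30 0 0 0;0 0 0 0 0;0 0 0 0 0"

```text
clock: 25.8
eef_pos: [0.6028, 0.0833, 0.1586]
tool_rot: [1.0, 0.025, -0.002, -0.002]
ft_force: [0.6, -0.9, -0.4]
grip_width: 0.0002
```

Run:
```python
from h import *
import pickle
st();c=wrist();pickle.dump(c,open("w6.pkl","wb"))
cv2.imwrite("pics/w6.png",cv2.resize(np.clip(c["image"][...,::-1]*1.3,0,255).astype(np.uint8),(800,600),interpolation=cv2.INTER_CUBIC))
```

```text
t 25.8 p [602.8  83.3 158.6] a 0.049 tilt [-0.004  0.003 -1.   ] F [ 0.6 -0.9 -0.4] j [0.14 0.48 0.25 1.35 0.   1.66] w 0.0002
```

View pics/w6.png

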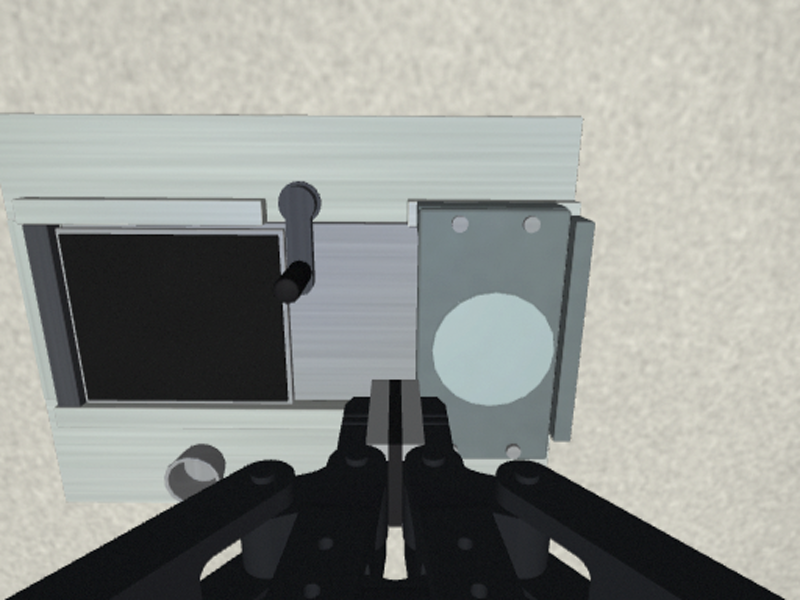

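The wrist view shows the plate flush against the stop bar at left. The catch lies across the channel just behind it, with boss at (299,202), post top at (288,289) and arm tip at (302,293). The lens and cup are in place. One numeric check of the angle, then hand-in.

Run:
```python
from h import *
import pickle
W=pickle.load(open("w6.pkl","rb"));yaw=.055
n=lambda u,v:((u+.5)/1.5625-.5,(v+.5)/1.5625-.5)
r={}
for k,(u,v,z) in dict(boss=(299,200,36),post=(287,290,75.4),rearL=(283,231,32),rearR=(292,402,32),frontL=(57,231,32),frontR=(86,402,32)).items():
    p=onplane(W,*n(u,v),z/1e3)[:2]*1e3-[411,44];r[k]=np.array([p@[np.cos(yaw),np.sin(yaw)],p@[-np.sin(yaw),np.cos(yaw)]]);print(k,np.round(r[k],1))
d=r["post"]-[139,68];print("q",round(2.2-np.arctan2(d[0],-d[1]),3));st()
print(bot.job_done())
```

```text
boss [141.3  71.6]
post [139.7  31.3]
rearL [130.5  53.8]
rearR [128.9 -53.8]
frontL [ 2.  54.4]
frontR [ -0.4 -53.3]
q 2.181
t 25.85 p [602.2  83.3 158.4] a 0.049 tilt [-0.005  0.003 -1.   ] F [-0.2 -0.3  0.1] j [0.14 0.48 0.25 1.35 0.   1.66] w 0.0001
the job is handed in; nothing more can be done
None
```

The plate is against the front stop and the catch is shut behind it. I handed the job in at about 26 s with the arm lifted clear. No verdict came back.

- **Plate:** I pressed it with the shut fingers and dragged it about 100 mm. The readings between moves showed at most about 14 N down. Against the stop it took a 12 N pull without moving further. Afterwards its rear edge measured 129–130 mm from the stop (130 nominal).
- **Catch:** I pushed it by its post along its arc until it held firm at about 13 N. The last picture puts its angle at about 2.18 rad, with shut being 2.2. That agrees within my measuring error.
- **Bystanders:** The lens and cup looked undisturbed in the last pictures. I did not look again at the screwdriver, pliers, jar, rims or gauge, but the arm never went low near them.

Two things disagreed with the description:
- **Fingertips:** They touched the plate only when the reported tool point read about 33 mm below the plate's top, so I found contact by force and camera.
- **Last joint:** It reached its limit (3.141 rad) while I first approached the post. I turned it back and used the half-turned grip instead.

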